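# Fit and lock the chuck plate on the decorating stand

## Task

Fit the round chuck plate onto the decorating stand: set it gently, not dropped, on the three steel balls with its yellow lug towards the red lock grip, so that it sinks fully home and level, and let go of it. Then slide the red grip, which sits under the wooden hand rest, all the way to its end stop by the green mark, so that its bolt covers the lug, and leave the jar, bowl and pot standing where they are.

Things in the scene. Friction and masses are not known exactly. Their poses are not given: they have to be found in the camera images.
- plate_chuck (a point): Centre of the terracotta chuck (upright cylinder, diameter 48 mm, 50 mm tall) fixed in the middle of the loose chuck plate; take it here across the diameter. The point is half-way up, 43 mm above the plate's lowest points, 25 mm above its disc. z up along the chuck; the yellow lug points to the plate's -x.
- plate: The loose chuck plate, 0.3 to 0.65 kg; starts flat on the table. Origin on the chuck's axis at its lowest points, axes as plate_chuck. Plywood disc, diameter 140 mm, 10 mm thick, 8 mm above the origin; under it three radial pairs of steel rods (8 mm thick, 22 mm between centres, 30 to 62 mm from the middle) at 0, 120, 240 degrees from +x.
- plate_lug (a point): On the upper face, near the tip, of the yellow lug on the plate's rim: 82 mm from the chuck's axis towards the plate's -x. The lug is 30 mm wide, 8 mm thick and reaches to 94 mm from the axis. Axes as the plate's.
- stand: The fixed decorating stand; origin on the axis of its head, at table height; z up, -x is the side of the lock panel and hand rest. Green base 16 mm high, 320 mm wide in y, x from -190 to +75 mm. Round aluminium head, diameter 140 mm, top 60 mm above the table, with three steel balls (18 mm, 14 mm proud), 48 mm from the axis at 0, 120, 240 degrees from +x.
- seat (a point): Where plate_chuck lies when the plate is fully home (then the plate's axes match the stand's): on the stand's axis, 111 mm above the table. Each ball then sits between one pair of rods; the balls are greased, so the plate centres itself by its weight from about 4 mm off once let go. Home, the plate's lowest points are 68 mm above the table; riding on a ball it stands up to 6 mm too high. Axes as the stand's.
- lug_seat (a point): Where plate_lug lies when the plate is fully home: 82 mm from the stand's axis towards its -x, 84 mm above the table. Axes as the stand's.
- wrist_board (a point): Centre of the wooden hand rest, a fixed board of the stand along its y: 310 mm long, 37 mm wide (stand x from -145 to -108 mm), 14 mm thick, 183 to 197 mm above the table, on two posts (diameter 12 mm) at its ends, y = -147 and +147 mm. Lower the plate vertically beside it. Axes as the stand's.
- lock_grip (a point): Where to take the red grip: a fin on a panel sloping 35 degrees down to the stand's -x (outward normal (-sin 35, 0, cos 35)). Fin 12 mm thick in y, 22 mm along the slope, 37 mm tall off the panel; this point is 26 mm off the panel, stand x = -155 mm, 78 mm above the table. Axes as the stand's. The hand rest is above: come in leaning 30 to 45 degrees, the tool's back towards -x.
- bolt (a point): Middle of the steel bolt that the red grip carries, reaching from it towards the head: 6 mm thick, 20 mm wide in y (8 mm within 30 mm of the grip), ending 86 mm from the stand's axis, underside 87 mm above the table, which is 3 mm over the lug of a plate that is home. Axes as the stand's.
- lock (a joint): Travel of the red grip along the stand's +y, in m: 0 at the open end (white mark), 0.060 at the end stop by the green mark, where the bolt lies over the lug. Starts at 0 to 0.015. About 3 N of steady friction, no spring: it stays where it is left.
- slip_jar_mid (a point): Bystander: middle of a green glass jar with black lid, diameter 64 mm, 95 mm tall, standing on the table.
- bowl_mid (a point): Bystander: middle of a pale clay bowl, 90 mm across, 45 mm tall, standing on the table.
- pigment_mid (a point): Bystander: middle of an orange pot, diameter 60 mm, 70 mm tall, standing on the table.
Mind the look-alikes: they are no part of the job. What is shaped like the part that bears bowl_mid but purple is not meant.

How it is judged:
On the way, in this order (a step that is already met when the one before it is completed fails the run):
1. the chuck plate is fully home on the three balls and let go, the lock still open (distance between plate_chuck and seat below 0.004 m and distance between plate_lug and lug_seat below 0.004 m and angle between plate_chuck's own z axis and vertical below 0.03 rad and linear speed of plate below 0.02 m/s and contact force between plate and the fingers below 0.1 N and value of joint lock below 0.025 m), for 0.3 s.
2. the lock grip is at its end stop with the plate home (distance between plate_chuck and seat below 0.004 m and distance between plate_lug and lug_seat below 0.004 m and angle between plate_chuck's own z axis and vertical below 0.03 rad and value of joint lock above 0.057 m), for 0.2 s.
At the end, for the whole second after the job is handed in: The chuck plate rests fully home on the three balls (chuck and lug each within 4 mm of their home points, level within 0.03 rad), released and still; the lock grip is within 3 mm of its end stop (joint above 0.057 m), released; jar, bowl and pot stand upright within 30 mm of where they began (all of step 2 and linear speed of plate below 0.02 m/s and contact force between each of plate, lock and the fingers below 0.1 N and velocity of joint lock below 0.01 m/s and distance of each of slip_jar_mid, bowl_mid, pigment_mid from where it was at the start of the episode below 0.03 m and angle between each of slip_jar_mid, bowl_mid, pigment_mid's own z axis and vertical below 0.3 rad); the robot touches nothing.
It fails at once if the green glass jar is pushed more than 30 mm or tipped (distance of slip_jar_mid from where it was at the start of the episode above 0.03 m or angle between slip_jar_mid's own z axis and vertical above 0.3 rad).
It fails at once if the bisque bowl is pushed more than 30 mm or tipped (distance of bowl_mid from where it was at the start of the episode above 0.03 m or angle between bowl_mid's own z axis and vertical above 0.3 rad).
It fails at once if the orange pigment pot is pushed more than 30 mm or tipped (distance of pigment_mid from where it was at the start of the episode above 0.03 m or angle between pigment_mid's own z axis and vertical above 0.3 rad).
It fails at once if the chuck plate is dropped onto the stand (still moving at over 0.5 m/s, a fall of more than 13 mm, within 20 mm of home) (distance between plate_chuck and seat below 0.02 m and linear speed of plate above 0.5 m/s).
It also fails if it takes over 56 s, if anything falls off the work surface, if the arm or the gripper's body presses on something with over 40 N, if the wrist force passes 120 N, or if a joint passes its speed limit or range.

## Robot

A 6-joint arm with a two-finger parallel gripper is mounted at the origin on the work surface. World frame = base frame: x ahead of the robot, y to its left, z up, the work surface at z = 0. Lengths are in m, angles in rad, forces in N, time in s.
With the tool pointing down it reaches from about 0.4 to 0.825 m from the base axis. Payload 7 kg.
Tool frame: the origin (TCP) lies on the centre line of the jaws, within the pads' length; the fingertips stand 22 mm ahead of it and the grasp point (between the pads) lies 3 mm ahead of it; z points along the fingers, y is the line along which they close (so a half turn about z gives the same grasp; the last joint's range is limited). The gripper opens to 88 mm and grips with 3 to 60 N. Pads are 19 mm wide; open, the fingers measure 130 mm over their backs; the gripper's body (78 mm by 193 mm) begins 47 mm behind the grasp point.
Start: joints at [-0.838, 0.359, 0.012, 0, -1.224, -0.288], TCP at [0.29, -0.609, 0.249] pointing down, gripper open.
Joint ranges: [-3.07, 3.07], [-1.43, 2.12], [-1.02, 1.25], [-3.03, 1.67], [-3.05, -0], [-3.03, 3.03]. Speed limits (rad/s): [2.39, 2.39, 3.01, 3.14, 3.14, 3.14].

## Interface

Orientations are given as [roll, pitch, yaw] about the fixed x, y, z axes, in that order (R = Rz(yaw) Ry(pitch) Rx(roll)).
In Python, from station import monitor, viewer, order gives the robot as it stands. The module is installed in compiled form; this text tells all that it offers.
- The arm moves only by the tool servo_tool, never from a script. Its argument "targets" is a list of rows, each an object with "angular": the turn, a rotation vector about the tool's x, y, z in degrees, a list of three; "xyz": the shift along the tool's x, y, z in cm, a list of three; "claw": the finger opening in cm, from 0 to 8.76. A call has 1 to 20 rows; each row shifts and turns the commanded pose from where the row before left it, along the tool's axes as they then stand; what a row does not reach is not made up. A row lasts 1/10 s, in which the tool goes at most 50 mm and 8.59 degrees, less where a joint would pass 70% of its speed; a pose out of reach is approached as far as the arm can. A call is refused whole if a number of a shift passes 5 or a number of a turn 8.59, either way. A call with a gripper value outside its range is refused whole. The fingers move at their own pace and stop on an object; "force" is the grip in N (left out, the last holds). Time passes only in rows, so rows that do not move let the fingers close. It gives the time, the measured TCP pose, the force, the opening and the grip force at its end, in the units of the state.
- monitor.get_state(): the state, without advancing time (a new reading comes with each control period).
- viewer.grab_frame(name): name is "scene" or "top" or "wrist"; returns a dict with "color" (384x512x3 uint8, blue, green, red), "fovy" (degrees; the focal length in pixels is half the picture's height over the tangent of half this angle, whatever the lens; pixels are square), "cx", "cy" (the principal point, pixels), "k1" (the pictures are not rectified: a ray, as slopes to the right and down, at radius r is drawn at 1 + k1 r^2 times it, then the intrinsics apply), "R" (3x3) and "t" (3): a world point X has camera coordinates R X + t. Camera axes: x right, y down, z forward; pixel columns grow to the right and rows downward; lengths in m; the calibration is good to about 2 mm. A picture is of the moment at which its call begins. There is no depth.
- order.job_done(): hands the job in; it is judged then, once.
The state is a dict: "t": time; "q": joint angles; "qd": joint speeds; "joint_efforts": joint torques, N m; "eef_pos": TCP position; "ee_rot": TCP orientation; "force": force on the tool from outside, world axes, zero at the start; "moment": the same for the moment, N m; "width": finger opening in m; "gripper_force": force on a finger pad.
Only numpy, scipy, OpenCV 4.12 (cv2) and the standard library are available. Lean on these libraries where they do the work, as an engineer would, in place of code of your own. Each camera call takes 0.05 s, during which the arm holds its last target. There are 200 camera calls.

## Working session

There is one attempt and no reset: what is moved stays moved. The work goes in short steps, Python scripts to look and compute and a tool call to move; the robot and the scene stay as the last step left them, time stands still between calls to the robot, and variables do not carry over. Pictures are saved under pics/ and viewed, at most 11 in all, crops included, and the job is handed in when it is done.

Besides the shell and the picture viewer there is one more tool, called after ">>>" by a JSON object that holds its "api" and its "payload". servo_tool: Moves the arm, as the interface text tells. Its arguments: {"type":"object","properties":{"targets":{"type":"array"},"force":{"type":"number"}},"required":["targets"]}

```bash
mkdir -p pics; cat > h.py <<'E'
import numpy as np, cv2
from station import monitor, viewer, order
from scipy.spatial.transform import Rotation as Ro
def grab(n,save=None):
    f=viewer.grab_frame(n)
    if save: cv2.imwrite('pics/%s.png'%save,f['color'])
    return f
def K(f):
    F=f['color'].shape[0]/2/np.tan(np.radians(f['fovy'])/2)
    return F
def ray(f,u,v):
    F=K(f); M=np.array([[F,0,f['cx']],[0,F,f['cy']],[0,0,1.]])
    p=cv2.undistortPoints(np.array([[[u,v]]],float),M,np.array([f['k1'],0,0,0.]))[0,0]
    R=np.array(f['R']);t=np.array(f['t'])
    return -R.T@t, R.T@np.array([p[0],p[1],1])
def onz(f,u,v,z):
    c,d=ray(f,u,v); return c+d*(z-c[2])/d[2]
def proj(f,X):
    F=K(f); c=np.array(f['R'])@np.array(X)+f['t']; s=c[:2]/c[2]; s=s*(1+f['k1']*(s@s)); return s*F+[f['cx'],f['cy']]
def st():
    s=monitor.get_state(); print('t',round(s['t'],2),'p',np.round(s['eef_pos'],4),'r',np.round(s['ee_rot'],4),'F',np.round(s['force'],1),'w',round(s['width'],4),'g',np.round(s['gripper_force'],1)); return s
def Rt(s): return Ro.from_euler('xyz',s['ee_rot']).as_matrix() if np.size(s['ee_rot'])==3 else np.array(s['ee_rot'])
E
python3 - <<'E'
from h import *
a=grab('scene','scene0');b=grab('top','top0');st()
for f in(a,b): print(f['fovy'],f['k1'],-np.array(f['R']).T@f['t'])
cv2.imwrite('pics/both.png',cv2.resize(np.vstack([a['color'],b['color']]),(400,600)))
E
```

```text
t 0.1 p [ 0.2902 -0.609   0.2477] r [ 3.1401e+00 -1.0000e-04 -2.6969e+00] F [ 0.3 -0.9  0.5] w 0.0879 g 0.0
55.013729011025575 -0.006484924168407802 [ 1.06409982 -0.28967311  1.00705948]
43.842448979027886 -0.13451030200925637 [ 0.27257559 -0.05827389  1.73241183]
```

View pics/top0.png

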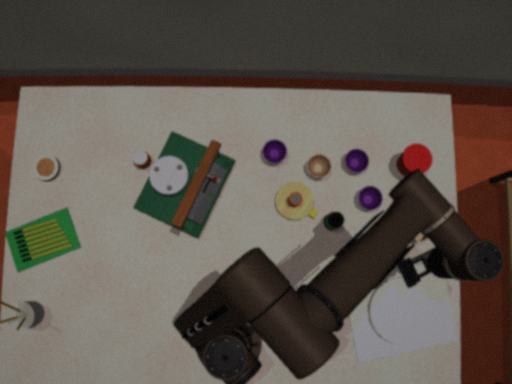

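View pics/scene0.png

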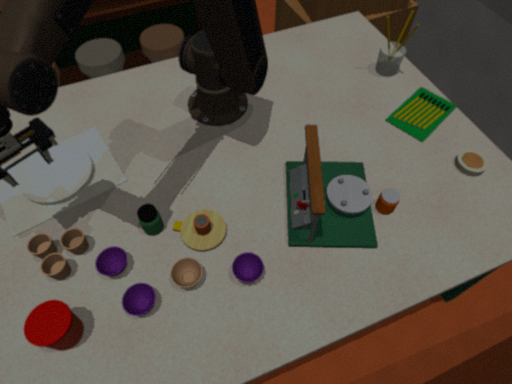

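Top view: the plate is at (295,201) with its lug at (312,213). The stand head is at (168,175), the jar at (334,220), the pale bowl at (318,166) and the pot at (142,160). The purple bowls at (274,152), (357,160) and (370,197) are look-alikes; the pale clay bowl is the one described. Next I measure and confirm with an enlarged crop.

```bash
cat > m.py <<'E'
from h import *
def blobs(f,lo,hi,mn=15,roi=None):
    h=cv2.cvtColor(f['color'],cv2.COLOR_BGR2HSV); m=cv2.inRange(h,np.array(lo),np.array(hi))
    if roi: 
        k=np.zeros_like(m);k[roi[1]:roi[3],roi[0]:roi[2]]=255;m&=k
    c,_=cv2.findContours(m,cv2.RETR_EXTERNAL,cv2.CHAIN_APPROX_NONE)
    return sorted([x for x in c if cv2.contourArea(x)>=mn],key=cv2.contourArea,reverse=True)
E
python3 - <<'E'
from m import *
a=grab('scene');b=grab('top')
h=cv2.cvtColor(b['color'],cv2.COLOR_BGR2HSV)
for p in [(285,201),(312,213),(295,200),(168,165),(155,200),(334,220),(318,166),(142,160),(213,150),(217,180)]: print(p,h[p[1],p[0]])
h=cv2.cvtColor(a['color'],cv2.COLOR_BGR2HSV)
for p in [(190,235),(178,226),(203,219),(203,229),(350,185),(360,230),(303,204)]: print('s',p,h[p[1],p[0]])
c1=cv2.resize(a['color'][120:300,110:420],None,fx=2.58,fy=2.58,interpolation=cv2.INTER_CUBIC)
c2=cv2.resize(b['color'][120:250,120:340],None,fx=3.6,fy=3.6,interpolation=cv2.INTER_CUBIC)
cv2.imwrite('pics/c1.png',c1);cv2.imwrite('pics/c2.png',c2)
E
```

```text
(285, 201) [ 22 110 121]
(312, 213) [ 30 184 140]
(295, 200) [ 0  3 83]
(168, 165) [135   4 145]
(155, 200) [ 70 130  59]
(334, 220) [135 191   8]
(318, 166) [ 22  64 143]
(142, 160) [162   9 144]
(213, 150) [ 12 172  92]
(217, 180) [ 6 83 98]
s (190, 235) [ 26 105 126]
s (178, 226) [ 26 255 127]
s (203, 219) [75  8 62]
s (203, 229) [ 10 212  53]
s (350, 185) [ 90   7 114]
s (360, 230) [ 72 145  58]
s (303, 204) [178 242  59]
```

View pics/c1.png

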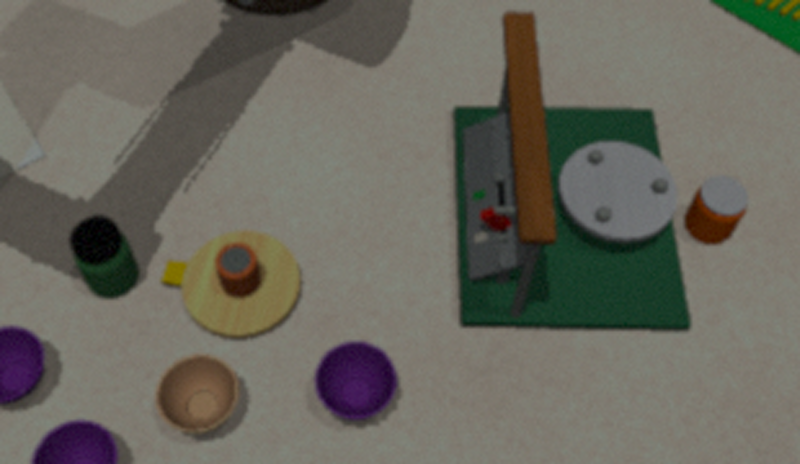

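View pics/c2.png

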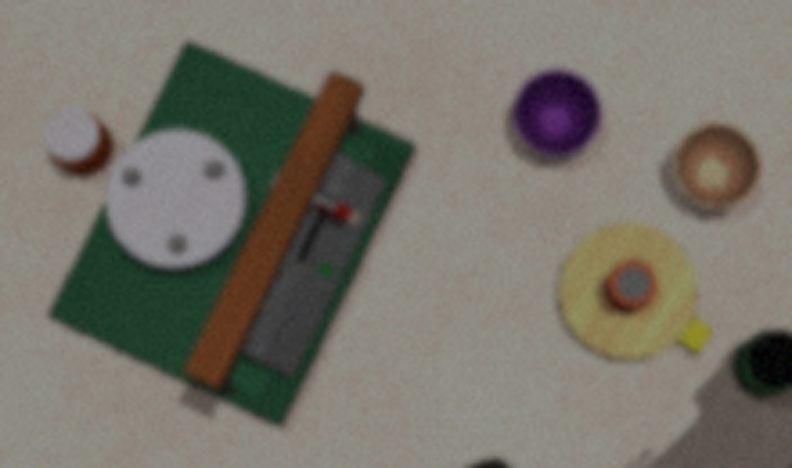

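Both crops confirm it: the terracotta chuck stands on the yellow disc, with the lug at c2 (694,333). The stand's red grip is at c2 (345,212), near the white (open) mark, and the green mark is at (325,269). The pale bowl is at (715,167), the pot at (78,140) and the jar at (768,362). Now the numbers.

```bash
cat > meas.py <<'E'
from m import *
def rpts(f,c,z): return np.array([onz(f,*p,z)[:2] for p in c.reshape(-1,2).astype(float)])
def circ(P):
    (x,y),ax,an=cv2.fitEllipse(P.astype(np.float32)); return np.array([x,y]),ax
if __name__=='__main__':
  for n,roiD,roiS in (('scene',(150,180,250,270),(270,150,400,260)),('top',(260,165,330,235),(120,120,250,250))):
    f=grab(n)
    d=blobs(f,(16,70,70),(36,255,255),100,roiD)[0]
    c,ax=circ(rpts(f,cv2.convexHull(d),.018)); print(n,'disc hull',c,ax)
    # lug = saturated yellow
    l=blobs(f,(20,165,90),(36,255,255),8,roiD)
    for x in l[:3]:
        M=cv2.moments(x); u,v=M['m10']/M['m00'],M['m01']/M['m00']; print(' lug',u,v,onz(f,u,v,.016)[:2],M['m00'])
    g=blobs(f,(55,80,20),(90,255,255),300,roiS)
    H=cv2.convexHull(np.vstack(g)); P=rpts(f,H,.016).astype(np.float32)
    r=cv2.minAreaRect(P); print(' base',r)
    h=cv2.cvtColor(f['color'],cv2.COLOR_BGR2HSV)
    w=blobs(f,(0,0,95),(180,40,255),300,roiS)
    # head: grey blob, choose near-circular of 140mm
    for x in w:
        P=rpts(f,cv2.convexHull(x),.06); e=circ(P); 
        if .1<e[1][0]<.2: print(' head',e)
E
python3 meas.py
```

```text
scene disc hull [ 0.51090175 -0.237462  ] (0.13809190690517426, 0.1659347414970398)
 lug 177.29710144927535 225.6413043478261 [ 0.47345103 -0.29813061] 46.0
 base ((0.5722904801368713, 0.16994954645633698), (0.2595750689506531, 0.3160121738910675), 66.33963775634766)Traceback (most recent call last):
  File "meas.py", line 21, in <module>
    P=rpts(f,cv2.convexHull(x),.06); e=circ(P);
                                       ~~~~^^^
  File "meas.py", line 4, in circ
    (x,y),ax,an=cv2.fitEllipse(P.astype(np.float32)); return np.array([x,y]),ax
                ~~~~~~~~~~~~~~^^^^^^^^^^^^^^^^^^^^^^
cv2.error: OpenCV(4.12.0) /io/opencv/modules/imgproc/src/shapedescr.cpp:361: error: (-201:Incorrect size of input array) There should be at least 5 points to fit the ellipse in function 'fitEllipseNoDirect'
```

```bash
cat > meas2.py <<'E'
from meas import *
for n,roiD,roiS,roiH in (('scene',(150,180,250,270),(270,150,400,260),(324,172,374,218)),('top',(260,165,330,235),(120,120,250,250),(147,153,190,198))):
    f=grab(n)
    h=cv2.cvtColor(f['color'],cv2.COLOR_BGR2HSV)
    m=cv2.inRange(h,(16,70,70),(36,255,255)); 
    k=np.zeros_like(m); k[roiD[1]:roiD[3],roiD[0]:roiD[2]]=255; m&=k
    # fill chuck hole, open to strip lug
    c=max(cv2.findContours(m,0,1)[0],key=cv2.contourArea); z=np.zeros_like(m); cv2.drawContours(z,[cv2.convexHull(c)],-1,255,-1)
    o=cv2.morphologyEx(z,cv2.MORPH_OPEN,cv2.getStructuringElement(2,(23,23)))
    c=max(cv2.findContours(o,0,1)[0],key=cv2.contourArea); print(n,'disc',circ(rpts(f,c,.018)))
    l=blobs(f,(20,165,60),(36,255,255),8,roiD)[0]; M=cv2.moments(l); print(' lug',onz(f,M['m10']/M['m00'],M['m01']/M['m00'],.016)[:2])
    H=blobs(f,(0,0,80),(180,45,255),100,roiH)
    for x in H[:2]: print(' head',circ(rpts(f,cv2.convexHull(x),.06)),cv2.boundingRect(x))
    g=cv2.convexHull(np.vstack(blobs(f,(55,80,20),(90,255,255),300,roiS)))
    r=cv2.minAreaRect(rpts(f,g,.016).astype(np.float32)); print(' base',np.round(r[0],4),r[1:],np.round(cv2.boxPoints(r),3).tolist())
    # balls
    G=f['color'].max(2); sub=G[roiH[1]:roiH[3],roiH[0]:roiH[2]]
    E=np.zeros_like(G); cv2.fillConvexPoly(E,cv2.convexHull(H[0]),255); E=cv2.erode(E,np.ones((5,5)))
    B=((G<np.median(G[E>0])-12)&(E>0)).astype(np.uint8)
    nn,_,s,ce=cv2.connectedComponentsWithStats(B)
    for i in range(1,nn):
        if s[i,4]>4: print(' ball',s[i,4],ce[i],onz(f,*ce[i],.068)[:2])
    # red grip, pot
    for nm,lo,hi in(('red',(0,150,50),(5,255,255)),('red2',(170,150,40),(180,255,255))):
        for x in blobs(f,lo,hi,3,roiS)[:2]:
            M=cv2.moments(x); p=(M['m10']/M['m00'],M['m01']/M['m00']); print(' ',nm,M['m00'],p,onz(f,*p,.085)[:2])
E
python3 meas2.py
```

```text
scene disc (array([ 0.51368999, -0.23385119]), (0.1370735913515091, 0.15251757204532623))
 lug [ 0.47345272 -0.29838741]
 head (array([0.61520702, 0.27279121]), (0.1687733232975006, 0.2478349357843399)) (327, 172, 47, 46)
 base [0.5721 0.17  ] ((0.2591513693332672, 0.3166363835334778), 66.22718048095703) [[0.375, 0.11500000208616257], [0.6650000214576721, -0.012000000104308128], [0.7689999938011169, 0.22499999403953552], [0.4790000021457672, 0.35199999809265137]]
 ball 47 [361.5106383  176.82978723] [0.55959161 0.28699489]
 ball 34 [340.17647059 180.64705882] [0.54657491 0.21769669]
 ball 37 [365.21621622 191.67567568] [0.61247239 0.26750192]
 ball 40 [343.2   202.925] [0.62195523 0.18468625]
 ball 72 [366.81944444 210.18055556] [0.67115151 0.23636767]
  red 38.0 (301.04824561403507, 204.6754385964912) [0.58743183 0.05871995]
top disc (array([ 0.51091301, -0.23142542]), (0.1325812041759491, 0.14955450594425201))
 lug [ 0.4701218  -0.29590468]
 head (array([0.60065067, 0.23460022]), (0.14162448048591614, 0.1704750806093216)) (147, 153, 42, 42)
 base [0.5689 0.1737] ((0.25740066170692444, 0.3115620017051697), 66.30502319335938) [[0.375, 0.11800000071525574], [0.6600000262260437, -0.007000000216066837], [0.7630000114440918, 0.2290000021457672], [0.4779999852180481, 0.3540000021457672]]
 ball 27 [160.07407407 156.88888889] [0.65515711 0.25700977]
 ball 34 [151.23529412 162.02941176] [0.63580436 0.2880164 ]
 ball 37 [179.16216216 166.7027027 ] [0.62035499 0.18663169]
 ball 35 [156.2        168.74285714] [0.61156002 0.26882133]
 ball 5 [149.4 177.4] [0.57970067 0.29172106]
 ball 36 [168.86111111 187.47222222] [0.54459627 0.22023296]
  red 3.5 (214.9047619047619, 178.61904761904762) [0.57628631 0.05644705]
```

Ball centroids from the two views agree to 2 mm: stand axis at about (0.593, 0.224), yaw about 66.3°. The base-rectangle centre matches this. The plate is at about (0.512, -0.233), yaw about 58°. I move above the plate and refine with the wrist camera.

```bash
cat > go.py <<'E'
from h import *
def Rd(yaw,lean=0): # tool down with yaw (deg); lean about tool y afterwards
    return (Ro.from_euler('z',yaw,degrees=True)*Ro.from_euler('x',180,degrees=True)*Ro.from_euler('y',lean,degrees=True)).as_matrix()
def go(p,R):
    s=st(); A=Rt(s); d=np.array(p)-s['eef_pos']
    print('shift cm',np.round(100*A.T@d,2),'turn deg',np.round(np.degrees(Ro.from_matrix(A.T@R).as_rotvec()),2),'shift after turn',np.round(100*R.T@d,2))
E
python3 -c "
from go import *
go([.5123,-.2326,.20],Rd(-122.1))"
```

```text
t 0.35 p [ 0.2904 -0.6092  0.2484] r [ 3.1413 -0.     -2.6968] F [0.3 0.4 0.7] w 0.0876 g 0.0
shift cm [-36.24  24.45   4.84] turn deg [ 2.000e-02  0.000e+00 -3.242e+01] shift after turn [-43.7    1.21   4.84]
```

>>> {"api": "servo_tool", "payload": {"targets": [{"xyz": [-3.02,2.04,0.4],"angular": [0,0,0],"claw": 8.76},{"xyz": [-3.02,2.04,0.4],"angular": [0,0,0],"claw": 8.76},{"xyz": [-3.02,2.04,0.4],"angular": [0,0,0],"claw": 8.76},{"xyz": [-3.02,2.04,0.4],"angular": [0,0,0],"claw": 8.76},{"xyz": [-3.02,2.04,0.4],"angular": [0,0,0],"claw": 8.76},{"xyz": [-3.02,2.04,0.4],"angular": [0,0,0],"claw": 8.76},{"xyz": [-3.02,2.04,0.4],"angular": [0,0,0],"claw": 8.76},{"xyz": [-3.02,2.04,0.4],"angular": [0,0,0],"claw": 8.76},{"xyz": [-3.02,2.04,0.4],"angular": [0,0,0],"claw": 8.76},{"xyz": [-3.02,2.04,0.4],"angular": [0,0,0],"claw": 8.76},{"xyz": [-3.02,2.04,0.4],"angular": [0,0,0],"claw": 8.76},{"xyz": [-3.02,2.04,0.4],"angular": [0,0,0],"claw": 8.76},{"xyz": [0,0,0],"angular": [0,0,-6.5],"claw": 8.76},{"xyz": [0,0,0],"angular": [0,0,-6.5],"claw": 8.76},{"xyz": [0,0,0],"angular": [0,0,-6.5],"claw": 8.76},{"xyz": [0,0,0],"angular": [0,0,-6.5],"claw": 8.76},{"xyz": [0,0,0],"angular": [0,0,-6.4],"claw": 8.76},{"xyz": [0,0,0],"angular": [0,0,0],"claw": 8.76},{"xyz": [0,0,0],"angular": [0,0,0],"claw": 8.76}]}}

```text
t: 2.25
eef_pos: [0.5122, -0.2324, 0.2006]
ee_rot: [-3.142, 0.0, -2.135]
force: [-1.2, -0.2, -0.1]
width: 0.0876
gripper_force: 0.0
```

```bash
python3 -c "
from go import *
go([.5123,-.2326,.20],Rd(-122.1))
f=grab('wrist','w1'); print(f['fovy'],f['k1']);
for X in ([.5123,-.2326,.068],[.5123,-.2326,.018],[.4718,-.2971,.016]): print(proj(f,X))"
```

```text
t 2.25 p [ 0.5122 -0.2324  0.2006] r [-3.1416  0.     -2.1346] F [-1.2 -0.2 -0.1] w 0.0876 g 0.0
shift cm [ 0.01 -0.02  0.06] turn deg [-0.   0.  -0.2] shift after turn [ 0.01 -0.02  0.06]
69.7650972564234 -0.023633292946372057
[257.7553164  186.94756911]
[257.80861491 176.22130475]
[257.64721785 109.4274136 ]
```

View pics/w1.png

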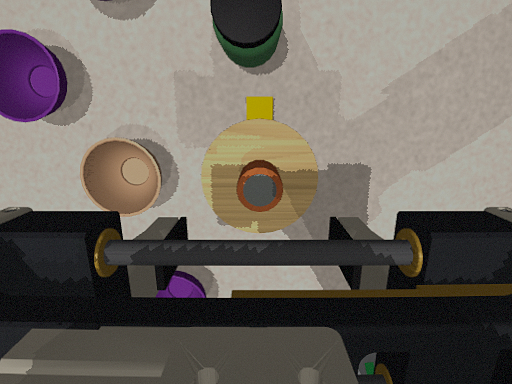

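The wrist view shows the chuck's grey top at (260,190) and the lug at (260,108), with the disc centred near (259,176). I take precise values.

```bash
python3 -c "
from meas import *
f=grab('wrist')
l=blobs(f,(22,180,100),(36,255,255),50,(230,85,290,125))[0]; r=cv2.minAreaRect(l); print(r); L=onz(f,*r[0],.016); print('lug',L)
g=blobs(f,(0,0,50),(180,60,130),100,(240,170,282,212))
for x in g[:2]:
    x=cv2.convexHull(x); c,ax=circ(rpts(f,x,.068)); print('chuck top',c,ax); 
    d=c-L[:2]; print(np.hypot(*d),np.degrees(np.arctan2(d[1],d[0])))
t=blobs(f,(3,150,30),(15,255,255),100,(230,155,290,215))
for x in t[:1]: print(circ(rpts(f,cv2.convexHull(x),.06)),cv2.boundingRect(x))
"
```

```text
((259.5, 108.0), (22.0, 25.0), 90.0)
lug [ 0.46922635 -0.2973165   0.016     ]
chuck top [ 0.51273328 -0.22922291] (0.032984498888254166, 0.03320036083459854)
0.08080587555977199 57.42433632074685
(array([ 0.51182914, -0.23023021]), (0.047657907009124756, 0.05562582239508629)) (237, 160, 46, 52)
```

```bash
python3 -c "
from go import *
go([.5127,-.2294,.047],Rd(-122.5))"
```

```text
t 2.35 p [ 0.5122 -0.2324  0.2006] r [-3.1416  0.     -2.1338] F [ 0.3  0.  -1.4] w 0.0878 g 0.0
shift cm [-0.28  0.12 15.36] turn deg [-0.    0.    0.24] shift after turn [-0.28  0.12 15.36]
```

>>> {"api": "servo_tool", "payload": {"targets": [{"xyz": [-0.28,0.12,2.4],"angular": [0,0,0.24],"claw": 8.76},{"xyz": [0,0,2.5],"angular": [0,0,0],"claw": 8.76},{"xyz": [0,0,2.5],"angular": [0,0,0],"claw": 8.76},{"xyz": [0,0,2.5],"angular": [0,0,0],"claw": 8.76},{"xyz": [0,0,2.5],"angular": [0,0,0],"claw": 8.76},{"xyz": [0,0,1.5],"angular": [0,0,0],"claw": 8.76},{"xyz": [0,0,1.0],"angular": [0,0,0],"claw": 8.76},{"xyz": [0,0,0.4],"angular": [0,0,0],"claw": 8.76},{"xyz": [0,0,0],"angular": [0,0,0],"claw": 7.0},{"xyz": [0,0,0],"angular": [0,0,0],"claw": 6.0},{"xyz": [0,0,0],"angular": [0,0,0],"claw": 5.2},{"xyz": [0,0,0],"angular": [0,0,0],"claw": 4.6},{"xyz": [0,0,0],"angular": [0,0,0],"claw": 4.0},{"xyz": [0,0,0],"angular": [0,0,0],"claw": 4.0},{"xyz": [0,0,0],"angular": [0,0,0],"claw": 4.0},{"xyz": [0,0,0],"angular": [0,0,0],"claw": 4.0}], "force": 35}}

```text
t: 3.95
eef_pos: [0.5127, -0.2294, 0.0479]
ee_rot: [-3.141, 0.0, -2.135]
force: [-2.1, 1.3, 5.7]
width: 0.0476
gripper_force: 35.0
```

>>> {"api": "servo_tool", "payload": {"targets": [{"xyz": [0,0,-0.3],"angular": [0,0,0],"claw": 4.0},{"xyz": [0,0,-1.0],"angular": [0,0,0],"claw": 4.0},{"xyz": [0,0,-2],"angular": [0,0,0],"claw": 4.0},{"xyz": [0,0,-3],"angular": [0,0,0],"claw": 4.0},{"xyz": [0,0,-3],"angular": [0,0,0],"claw": 4.0},{"xyz": [0,0,-3],"angular": [0,0,0],"claw": 4.0},{"xyz": [0,0,-3],"angular": [0,0,0],"claw": 4.0},{"xyz": [0,0,-3],"angular": [0,0,0],"claw": 4.0},{"xyz": [0,0,-3],"angular": [0,0,0],"claw": 4.0},{"xyz": [0,0,-2],"angular": [0,0,0],"claw": 4.0},{"xyz": [0,0,-1],"angular": [0,0,0],"claw": 4.0},{"xyz": [0,0,0],"angular": [0,0,0],"claw": 4.0}]}}

```text
t: 5.15
eef_pos: [0.5128, -0.2294, 0.2915]
ee_rot: [-3.14, 0.001, -2.136]
force: [-1.0, 0.0, -6.1]
width: 0.0472
gripper_force: 35.0
```

```bash
python3 -c "
from meas import *
from go import *
go([.5929,.2243,.29],Rd(-113.7))
f=grab('wrist','w2')
l=blobs(f,(22,180,60),(36,255,255),50)
if l:
  r=cv2.minAreaRect(l[0]); print(r); z=f and monitor.get_state()['eef_pos'][2]-.0479
  L=onz(f,*r[0],z+.016); s=monitor.get_state(); d=s['eef_pos'][:2]-L[:2]; print(np.hypot(*d),np.degrees(np.arctan2(d[1],d[0])), np.degrees(s['ee_rot'][2])+180)
"
```

```text
t 5.15 p [ 0.5128 -0.2294  0.2915] r [-3.1402e+00  1.0000e-03 -2.1356e+00] F [-1.   0.  -6.1] w 0.0472 g 35.0
shift cm [-42.61  17.52   0.17] turn deg [-0.09  0.05 -8.66] shift after turn [-44.76  10.9    0.15]
((257.5, 96.0), (46.0, 51.0), 90.0)
0.08102934868284505 58.272342913637026 57.62833886206711
```

>>> {"api": "servo_tool", "payload": {"targets": [{"xyz": [-1.3,0.52,0],"angular": [0,0,0],"claw": 4.0},{"xyz": [-2.7,1.1,0],"angular": [0,0,0],"claw": 4.0},{"xyz": [-2.7,1.1,0],"angular": [0,0,0],"claw": 4.0},{"xyz": [-2.7,1.1,0],"angular": [0,0,0],"claw": 4.0},{"xyz": [-2.7,1.1,0],"angular": [0,0,0],"claw": 4.0},{"xyz": [-2.7,1.1,0],"angular": [0,0,0],"claw": 4.0},{"xyz": [-2.7,1.1,0],"angular": [0,0,0],"claw": 4.0},{"xyz": [-2.7,1.1,0],"angular": [0,0,0],"claw": 4.0},{"xyz": [-2.7,1.1,0],"angular": [0,0,0],"claw": 4.0},{"xyz": [-2.7,1.1,0],"angular": [0,0,0],"claw": 4.0},{"xyz": [-2.7,1.1,0],"angular": [0,0,0],"claw": 4.0},{"xyz": [-2.7,1.1,0],"angular": [0,0,0],"claw": 4.0},{"xyz": [-2.7,1.1,0],"angular": [0,0,0],"claw": 4.0},{"xyz": [-2.7,1.1,0],"angular": [0,0,0],"claw": 4.0},{"xyz": [-2.7,1.1,0],"angular": [0,0,0],"claw": 4.0},{"xyz": [-2.7,1.1,0],"angular": [0,0,0],"claw": 4.0},{"xyz": [-0.81,0.5,0],"angular": [0,0,-2.5],"claw": 4.0},{"xyz": [0,0,0],"angular": [0,0,-3.5],"claw": 4.0},{"xyz": [0,0,0],"angular": [0,0,-2.6],"claw": 4.0},{"xyz": [0,0,0],"angular": [0,0,0],"claw": 4.0}]}}

```text
t: 7.2
eef_pos: [0.5918, 0.2248, 0.2884]
ee_rot: [3.14, -0.003, -1.984]
force: [0.2, 0.4, -6.6]
width: 0.0475
gripper_force: 35.0
```

```bash
python3 -c "
from meas import *
from go import *
go([.5929,.2243,.135],Rd(-113.8))
f=grab('wrist','w3'); 
c,s=np.cos(np.radians(66.3)),np.sin(np.radians(66.3))
W=lambda x,y,z:[.5929+c*x-s*y,.2243+s*x+c*y,z]
for x in ([-.155,-.06,.078],[-.145,.155,.197],[-.145,-.155,.197],[-.108,-.155,.197],[-.108,.155,.197],[-.19,-.16,.016],[-.19,.16,.016]): print(x,proj(f,W(*x)))
"
```

```text
t 7.2 p [0.5918 0.2248 0.2884] r [ 3.1395e+00 -2.7000e-03 -1.9843e+00] F [ 0.2  0.4 -6.6] w 0.0475 g 35.0
shift cm [-0.04 -0.15 15.34] turn deg [ 0.12 -0.16  0.11] shift after turn [-0.   -0.12 15.34]
[-0.155, -0.06, 0.078] [204.16719265  39.32291331]
[-0.145, 0.155, 0.197] [463.54442399  13.67630434]
[-0.145, -0.155, 0.197] [48.24122656 13.21900372]
[-0.108, -0.155, 0.197] [56.35917959 66.120093  ]
[-0.108, 0.155, 0.197] [455.50337397  66.48772177]
[-0.19, -0.16, 0.016] [137.1761429   23.66846953]
[-0.19, 0.16, 0.016] [376.09231733  23.94312179]
```

View pics/w3.png

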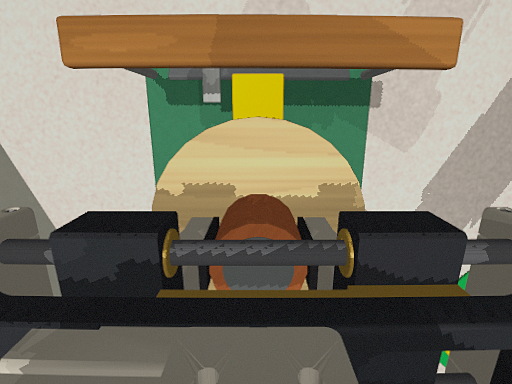

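Wrist view: the board spans (57..462, 17) at its far edge, within about 2 px of the prediction after allowing for the camera's own offset, which the lug shows too (centred at 258). The pose is good, so I lower.

>>> {"api": "servo_tool", "payload": {"targets": [{"xyz": [-0.02,-0.1,1],"angular": [0.12,-0.16,0.1],"claw": 4.0},{"xyz": [0,0,2],"angular": [0,0,0],"claw": 4.0},{"xyz": [0,0,2],"angular": [0,0,0],"claw": 4.0},{"xyz": [0,0,2],"angular": [0,0,0],"claw": 4.0},{"xyz": [0,0,2],"angular": [0,0,0],"claw": 4.0},{"xyz": [0,0,2],"angular": [0,0,0],"claw": 4.0},{"xyz": [0,0,2],"angular": [0,0,0],"claw": 4.0},{"xyz": [0,0,1.3],"angular": [0,0,0],"claw": 4.0},{"xyz": [0,0,0.7],"angular": [0,0,0],"claw": 4.0},{"xyz": [0,0,0],"angular": [0,0,0],"claw": 4.0},{"xyz": [0,0,0],"angular": [0,0,0],"claw": 4.0}]}}

```text
t: 8.35
eef_pos: [0.5946, 0.2245, 0.1412]
ee_rot: [-3.139, 0.003, -1.987]
force: [0.8, 0.4, -6.0]
width: 0.0472
gripper_force: 35.0
```

```bash
python3 -c "
from go import *
go([.5924,.2245,.117],Rd(-113.8))"
```

```text
t 8.35 p [0.5946 0.2245 0.1412] r [-3.1388  0.0034 -1.9872] F [ 0.8  0.4 -6. ] w 0.0472 g 35.0
shift cm [0.1  0.21 2.42] turn deg [-0.16  0.2  -0.06] shift after turn [0.09 0.2  2.42]
```

>>> {"api": "servo_tool", "payload": {"targets": [{"xyz": [0.08,0.2,0.7],"angular": [-0.12,0.15,0],"claw": 4.0},{"xyz": [0,0,0.4],"angular": [0,0,0],"claw": 4.0},{"xyz": [0,0,0.3],"angular": [0,0,0],"claw": 4.0},{"xyz": [0,0,0.2],"angular": [0,0,0],"claw": 4.0},{"xyz": [0,0,0.2],"angular": [0,0,0],"claw": 4.0},{"xyz": [0,0,0.2],"angular": [0,0,0],"claw": 4.0},{"xyz": [0,0,0.1],"angular": [0,0,0],"claw": 4.0},{"xyz": [0,0,0],"angular": [0,0,0],"claw": 4.0},{"xyz": [0,0,0],"angular": [0,0,0],"claw": 4.0}]}}

```text
t: 9.25
eef_pos: [0.5921, 0.2245, 0.1196]
ee_rot: [-3.142, 0.0, -1.987]
force: [-0.8, 0.4, -6.7]
width: 0.0477
gripper_force: 35.0
```

```bash
python3 -c "
from go import *
go([.5924,.2245,.117],Rd(-113.8))"
```

```text
t 9.25 p [0.5921 0.2245 0.1196] r [-3.1415e+00  2.0000e-04 -1.9871e+00] F [-0.8  0.4 -6.7] w 0.0477 g 35.0
shift cm [-0.02 -0.03  0.26] turn deg [-0.    0.01 -0.05] shift after turn [-0.02 -0.03  0.26]
```

>>> {"api": "servo_tool", "payload": {"targets": [{"xyz": [0,0,0.1],"angular": [0,0,0],"claw": 4.0},{"xyz": [0,0,0.1],"angular": [0,0,0],"claw": 4.0},{"xyz": [0,0,0.08],"angular": [0,0,0],"claw": 4.0},{"xyz": [0,0,0.04],"angular": [0,0,0],"claw": 4.0},{"xyz": [0,0,0],"angular": [0,0,0],"claw": 4.0},{"xyz": [0,0,0],"angular": [0,0,0],"claw": 4.0}]}}

```text
t: 9.85
eef_pos: [0.592, 0.2248, 0.1167]
ee_rot: [-3.141, 0.001, -1.987]
force: [-3.2, 2.5, -1.9]
width: 0.048
gripper_force: 35.0
```

Contact is light at the expected height, so I release.

>>> {"api": "servo_tool", "payload": {"targets": [{"xyz": [0,0,0],"angular": [0,0,0],"claw": 4.7},{"xyz": [0,0,0],"angular": [0,0,0],"claw": 4.9},{"xyz": [0,0,0],"angular": [0,0,0],"claw": 5.2},{"xyz": [0,0,0],"angular": [0,0,0],"claw": 6.0},{"xyz": [0,0,0],"angular": [0,0,0],"claw": 7.5},{"xyz": [0,0,0],"angular": [0,0,0],"claw": 8.7},{"xyz": [0,0,0],"angular": [0,0,0],"claw": 8.7},{"xyz": [0,0,0],"angular": [0,0,0],"claw": 8.7}], "force": 5}}

```text
t: 10.65
eef_pos: [0.5921, 0.2244, 0.1164]
ee_rot: [-3.141, 0.0, -1.987]
force: [-0.6, 0.9, 0.4]
width: 0.085
gripper_force: 0.0
```

>>> {"api": "servo_tool", "payload": {"targets": [{"xyz": [0,0,-0.5],"angular": [0,0,0],"claw": 8.7},{"xyz": [0,0,-1.5],"angular": [0,0,0],"claw": 8.7},{"xyz": [0,0,-3],"angular": [0,0,0],"claw": 8.7},{"xyz": [0,0,-3],"angular": [0,0,0],"claw": 8.7},{"xyz": [0,0,-3],"angular": [0,0,0],"claw": 8.7},{"xyz": [0,0,-3],"angular": [0,0,0],"claw": 8.7},{"xyz": [0,0,-3],"angular": [0,0,0],"claw": 8.7},{"xyz": [0,0,-2],"angular": [0,0,0],"claw": 8.7},{"xyz": [0,0,0],"angular": [0,0,0],"claw": 8.7},{"xyz": [0,0,0],"angular": [0,0,0],"claw": 8.7}]}}

```text
t: 11.65
eef_pos: [0.5919, 0.2244, 0.3069]
ee_rot: [-3.141, 0.001, -1.987]
force: [-0.0, 0.6, -0.7]
width: 0.0868
gripper_force: 0.0
```

```bash
python3 -c "
from meas import *
from go import *
s=st()
f=grab('wrist','w4'); b=grab('scene','s4')
c,sn=np.cos(np.radians(66.3)),np.sin(np.radians(66.3))
W=lambda x,y,z:[.5922+c*x-sn*y,.2246+sn*x+c*y,z]
for n,g in(('w',f),('s',b)):
  print(n,'chuck top',proj(g,W(0,0,.136)),'lug',proj(g,W(-.082,0,.084)),'grip',proj(g,W(-.155,-.055,.078)))
B=cv2.resize(b['color'][120:260,250:420],(680,560),interpolation=cv2.INTER_CUBIC); cv2.imwrite('pics/s4c.png',B)
W4=f['color']; cv2.imwrite('pics/v4.png',np.hstack([cv2.resize(B,(400,330)),cv2.resize(W4,(400,330))]))
"
```

```text
t 11.65 p [0.5919 0.2244 0.3069] r [-3.1413e+00  1.2000e-03 -1.9872e+00] F [-0.   0.6 -0.7] w 0.0868 g 0.0
w chuck top [257.6868396  178.61221071] lug [257.60935819 105.26380127] grip [211.95205208  42.83833134]
s chuck top [354.6844766  178.03726856] lug [323.65687917 187.76593238] grip [300.26836193 203.82650273]
```

View pics/v4.png

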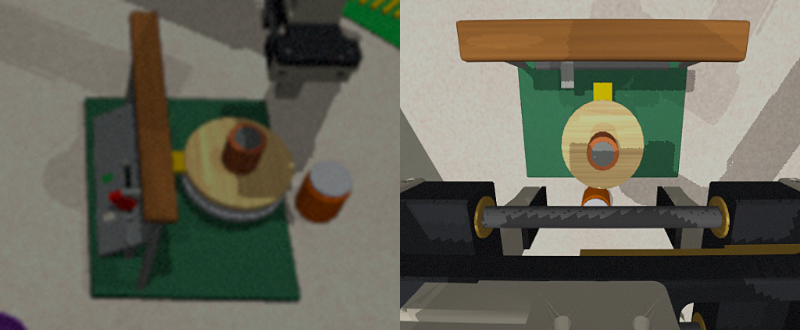

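The left (scene crop) shows the plate seated with its lug towards the panel, and the red grip still by the white mark. The right (wrist) shows the chuck at (602,150) and the lug at (602,91) in the composite. A numeric check follows.

```bash
cat > chk.py <<'E'
from meas import *
def tri(a,b):
    A=np.zeros((3,3));B=np.zeros(3)
    for c,d in(a,b):
        d=d/np.linalg.norm(d);P=np.eye(3)-np.outer(d,d);A+=P;B+=P@c
    return np.linalg.solve(A,B)
c,sn=np.cos(np.radians(66.3)),np.sin(np.radians(66.3))
def S(p): d=np.array(p[:2])-[.5922,.2246]; return np.round([c*d[0]+sn*d[1],-sn*d[0]+c*d[1],*p[2:]],4)
def cen(f,lo,hi,roi,mn=10):
    x=blobs(f,lo,hi,mn,roi)[0]; return cv2.minAreaRect(x)[0]
if __name__=='__main__':
    w=grab('wrist');b=grab('scene');t=grab('top')
    r=[]
    lw=cen(w,(20,170,50),(36,255,255),(235,85,285,125))
    print('lug wrist',lw,S(onz(w,*lw,.084)))
    for x in blobs(w,(0,0,40),(180,70,150),40,(240,160,280,196))[:1]:
        ch=cv2.minAreaRect(x); print('chucktop wrist',ch,S(onz(w,*ch[0],.118+0)))
    gs=[cv2.moments(x) for x in blobs(b,(0,0,40),(180,110,150),15,(346,170,363,186))]
    for M in gs[:1]:
        p=(M['m10']/M['m00'],M['m01']/M['m00']); print('chucktop scene',p,S(onz(b,*p,.118)),'tri',S(tri(ray(b,*p),ray(w,*ch[0]))))
    for nm,z in(('seat top .118',.118),):
        q=[.5922,.2246,z]; print('expected w',proj(w,q),'s',proj(b,q))
    R=blobs(b,(170,150,40),(180,255,255),3,(270,150,330,260))+blobs(b,(0,200,40),(5,255,255),3,(290,190,315,215))
    for x in R:
        M=cv2.moments(x);p=(M['m10']/M['m00'],M['m01']/M['m00']);print('red',M['m00'],p,S(onz(b,*p,.085)),cv2.boundingRect(x))
    for f,ro in((b,(270,150,330,260)),):
        for x in blobs(f,(50,150,60),(75,255,255),2,(290,180,310,205)): print('green mark',cv2.boundingRect(x),S(onz(f,*cv2.minAreaRect(x)[0],.06)))
E
python3 chk.py
```

```text
lug wrist (259.0, 107.0) [-0.0807  0.0023  0.084 ]
chucktop wrist ((258.70001220703125, 179.60000610351562), (28.621667861938477, 28.174455642700195), 26.56505012512207) [0.0043 0.0017 0.118 ]
chucktop scene (354.9230769230769, 178.0) [0.0065 0.0133 0.118 ] tri [0.0009 0.0016 0.134 ]
expected w [257.30900327 176.14346366] s [353.29589345 181.62788914]
red 31.5 (301.3544973544973, 205.0) [-0.153  -0.0634  0.085 ] (297, 202, 11, 7)
green mark (294, 194, 4, 3) [-0.1656 -0.0119  0.06  ]
```

The triangulated chuck top is at z = 0.134 (home 0.136; riding on a ball would be up to 0.142) and on axis within the camera bias, so the plate is home. Next is the lock grip.

```bash
cat >> go.py <<'E'
c,sn=np.cos(np.radians(66.3)),np.sin(np.radians(66.3))
def W(x,y,z): return [.5922+c*x-sn*y,.2246+sn*x+c*y,z]
def S(p): d=np.array(p[:2])-[.5922,.2246]; return np.round([c*d[0]+sn*d[1],-sn*d[0]+c*d[1],*p[2:]],4)
LE=38
def grip(back,y): # TCP position with grasp point back m behind the lock grip
    a=np.radians(LE); return W(-.155-(back+.003)*np.sin(a),y,.078+(back+.003)*np.cos(a))
E
python3 -c "
from go import *
go(W(-.231,-.058,.307),Rd(-113.7,-LE)); print(monitor.get_state()['q'])"
```

```text
t 11.9 p [0.5917 0.2242 0.3054] r [ 3.1407e+00 -1.3000e-03 -1.9872e+00] F [-0.1 -0.4  0.2] w 0.0868 g 0.0
shift cm [23.03 -5.89 -0.14] turn deg [ -0.   -38.07  -0.17] shift after turn [ 18.06  -5.83 -14.32]
[ 6.70065259e-01  2.61263052e-01  2.71110398e-03 -2.18580367e-04
 -1.31377803e+00 -1.08637586e+00]
```

>>> {"api": "servo_tool", "payload": {"targets": [{"xyz": [2.3,-0.59,0],"angular": [0,0,0],"claw": 8.7},{"xyz": [2.3,-0.59,0],"angular": [0,0,0],"claw": 8.7},{"xyz": [2.3,-0.59,0],"angular": [0,0,0],"claw": 8.7},{"xyz": [2.3,-0.59,0],"angular": [0,0,0],"claw": 8.7},{"xyz": [2.3,-0.59,0],"angular": [0,0,0],"claw": 8.7},{"xyz": [2.3,-0.59,0],"angular": [0,0,0],"claw": 8.7},{"xyz": [2.3,-0.59,0],"angular": [0,0,0],"claw": 8.7},{"xyz": [2.3,-0.59,0],"angular": [0,0,0],"claw": 8.7},{"xyz": [2.3,-0.59,0],"angular": [0,0,0],"claw": 8.7},{"xyz": [2.3,-0.59,0],"angular": [0,0,0],"claw": 8.7},{"xyz": [0,0,0],"angular": [0,-4,0],"claw": 8.7},{"xyz": [0,0,0],"angular": [0,-4,0],"claw": 8.7},{"xyz": [0,0,0],"angular": [0,-5,0],"claw": 8.7},{"xyz": [0,0,0],"angular": [0,-5,0],"claw": 8.7},{"xyz": [0,0,0],"angular": [0,-5,0],"claw": 8.7},{"xyz": [0,0,0],"angular": [0,-5,0],"claw": 8.7},{"xyz": [0,0,0],"angular": [0,-5,0],"claw": 8.7},{"xyz": [0,0,0],"angular": [0,-5,0],"claw": 8.7},{"xyz": [0,0,0],"angular": [0,0,0],"claw": 8.7},{"xyz": [0,0,0],"angular": [0,0,0],"claw": 8.7}]}}

```text
t: 13.9
eef_pos: [0.5525, -0.0118, 0.3064]
ee_rot: [-3.141, 0.662, -1.99]
force: [-0.0, -0.1, 0.0]
width: 0.0871
gripper_force: 0.0
```

```bash
python3 -c "
from go import *
go(grip(.12,-.058),Rd(-113.7,-LE)); print(np.round(monitor.get_state()['q'],2))
f=grab('wrist','w5')
print('grip at y -.058/-.045',proj(f,W(-.155,-.058,.078)),proj(f,W(-.155,-.045,.078)))"
```

```text
t 13.9 p [ 0.5525 -0.0118  0.3064] r [-3.141   0.6615 -1.99  ] F [-0.  -0.1  0. ] w 0.0871 g 0.0
shift cm [ 7.94  0.08 10.48] turn deg [-0.23 -0.1  -0.25] shift after turn [ 7.96  0.07 10.46]
[-0.13  0.09 -0.11 -0.67 -1.23 -0.1 ]
grip at y -.058/-.045 [258.7253953 107.7330028] [268.95405526 107.69962044]
```

View pics/w5.png

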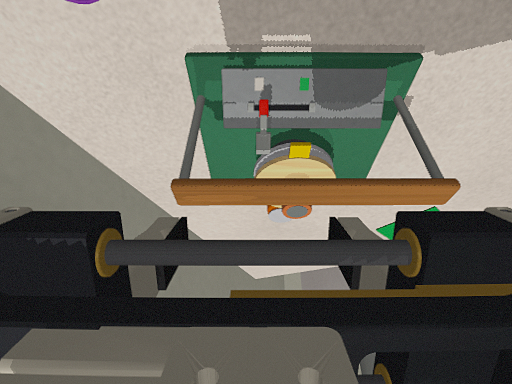

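The wrist view shows the red fin at (263,107), white mark (259,84), green mark (304,84) and the plate with its lug at (300,150). The fin is at stand y ≈ -0.054. I approach.

>>> {"api": "servo_tool", "payload": {"targets": [{"xyz": [2,0.12,0],"angular": [-0.1,0,-0.1],"claw": 8.7},{"xyz": [2,0.12,0],"angular": [-0.1,0,-0.1],"claw": 8.7},{"xyz": [2,0.12,0],"angular": [0,0,0],"claw": 8.7},{"xyz": [1.95,0.12,0],"angular": [0,0,0],"claw": 8.7},{"xyz": [0,0,2.5],"angular": [0,0,0],"claw": 8.7},{"xyz": [0,0,2.5],"angular": [0,0,0],"claw": 8.7},{"xyz": [0,0,2.5],"angular": [0,0,0],"claw": 8.7},{"xyz": [0,0,2.5],"angular": [0,0,0],"claw": 8.7},{"xyz": [0,0,2.5],"angular": [0,0,0],"claw": 8.7},{"xyz": [0,0,2.5],"angular": [0,0,0],"claw": 8.7},{"xyz": [0,0,1.5],"angular": [0,0,0],"claw": 8.7},{"xyz": [0,0,0],"angular": [0,0,0],"claw": 8.7},{"xyz": [0,0,0],"angular": [0,0,0],"claw": 8.7}]}}

```text
t: 15.25
eef_pos: [0.5641, 0.028, 0.1279]
ee_rot: [3.142, 0.663, -1.981]
force: [0.2, 0.6, -0.4]
width: 0.0869
gripper_force: 0.0
```

```bash
python3 -c "
from m import *
from go import *
go(grip(0,-.054),Rd(-113.7,-LE))
f=grab('wrist','w6')
print(proj(f,W(-.155,-.054,.078)))
for x in blobs(f,(0,150,40),(6,255,255),20)[:2]+blobs(f,(172,150,40),(180,255,255),20)[:2]: print(cv2.boundingRect(x))"
```

```text
t 15.25 p [0.5641 0.028  0.1279] r [ 3.1416  0.6627 -1.9808] F [ 0.2  0.6 -0.4] w 0.0869 g 0.0
shift cm [ 0.2  -0.09  5.87] turn deg [ 0.13 -0.03  0.17] shift after turn [ 0.21 -0.07  5.87]
[256.35756165 208.16577169]
(251, 186, 17, 41)
```

View pics/w6.png

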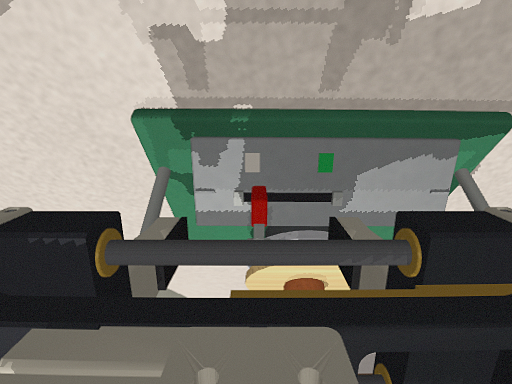

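The fin is centred at (260,206) between the fingers. I move in and close on it.

>>> {"api": "servo_tool", "payload": {"targets": [{"xyz": [0.2,0,1.5],"angular": [0,0,0],"claw": 8.7},{"xyz": [0,0,1.5],"angular": [0,0,0],"claw": 8.7},{"xyz": [0,0,1.5],"angular": [0,0,0],"claw": 8.7},{"xyz": [0,0,0.8],"angular": [0,0,0],"claw": 8.7},{"xyz": [0,0,0.4],"angular": [0,0,0],"claw": 8.0},{"xyz": [0,0,0],"angular": [0,0,0],"claw": 6.5},{"xyz": [0,0,0],"angular": [0,0,0],"claw": 5},{"xyz": [0,0,0],"angular": [0,0,0],"claw": 3.5},{"xyz": [0,0,0],"angular": [0,0,0],"claw": 2.4},{"xyz": [0,0,0],"angular": [0,0,0],"claw": 1.6},{"xyz": [0,0,0],"angular": [0,0,0],"claw": 0.9},{"xyz": [0,0,0],"angular": [0,0,0],"claw": 0.9},{"xyz": [0,0,0],"angular": [0,0,0],"claw": 0.9}], "force": 15}}

```text
t: 16.6
eef_pos: [0.5773, 0.0586, 0.0813]
ee_rot: [3.141, 0.663, -1.983]
force: [0.1, -0.1, 0.6]
width: 0.0215
gripper_force: 0.0
```

```bash
python3 -c "
from go import *
go(grip(0,.002),Rd(-113.7,-LE)); s=monitor.get_state(); print(S(s['eef_pos']))"
```

```text
t 16.6 p [0.5773 0.0586 0.0813] r [ 3.1409  0.6634 -1.9827] F [ 0.1 -0.1  0.6] w 0.0215 g 0.0
shift cm [-0.04  5.51  0.15] turn deg [0.1  0.01 0.08] shift after turn [-0.03  5.51  0.14]
[-0.1579 -0.0531  0.0813]
```

Still closing at 21.5 mm; let it finish.

>>> {"api": "servo_tool", "payload": {"targets": [{"xyz": [0,0,0],"angular": [0,0,0],"claw": 0.9},{"xyz": [0,0,0],"angular": [0,0,0],"claw": 0.9},{"xyz": [0,0,0],"angular": [0,0,0],"claw": 0.9},{"xyz": [0,0,0],"angular": [0,0,0],"claw": 0.9}]}}

```text
t: 17.0
eef_pos: [0.5771, 0.0587, 0.0812]
ee_rot: [3.14, 0.663, -1.983]
force: [-2.0, 0.7, 1.2]
width: 0.012
gripper_force: 15.0
```

>>> {"api": "servo_tool", "payload": {"targets": [{"xyz": [0,0.3,0],"angular": [0,0,0],"claw": 0.9},{"xyz": [0,0.5,0],"angular": [0,0,0],"claw": 0.9},{"xyz": [0,0.5,0],"angular": [0,0,0],"claw": 0.9},{"xyz": [0,0.5,0],"angular": [0,0,0],"claw": 0.9},{"xyz": [0,0.5,0],"angular": [0,0,0],"claw": 0.9},{"xyz": [0,0.5,0],"angular": [0,0,0],"claw": 0.9},{"xyz": [0,0.5,0],"angular": [0,0,0],"claw": 0.9},{"xyz": [0,0.5,0],"angular": [0,0,0],"claw": 0.9},{"xyz": [0,0.5,0],"angular": [0,0,0],"claw": 0.9},{"xyz": [0,0.3,0],"angular": [0,0,0],"claw": 0.9},{"xyz": [0,0.3,0],"angular": [0,0,0],"claw": 0.9},{"xyz": [0,0.1,0],"angular": [0,0,0],"claw": 0.9},{"xyz": [0,0,0],"angular": [0,0,0],"claw": 0.9}]}}

```text
t: 18.3
eef_pos: [0.531, 0.0791, 0.0812]
ee_rot: [3.14, 0.664, -1.983]
force: [4.1, 2.8, -5.0]
width: 0.0123
gripper_force: 15.0
```

```bash
python3 -c "
from go import *
s=st(); print(S(s['eef_pos']),'F tool',Rt(s).T@s['force'])"
```

```text
t 18.3 p [0.531  0.0791 0.0812] r [ 3.1401  0.6637 -1.9829] F [ 4.1  2.8 -5. ] w 0.0123 g 15.0
[-0.1578 -0.0025  0.0812] F tool [-0.22800632 -2.60317852  6.53212032]
```

>>> {"api": "servo_tool", "payload": {"targets": [{"xyz": [0,0.15,0],"angular": [0,0,0],"claw": 0.9},{"xyz": [0,0.15,0],"angular": [0,0,0],"claw": 0.9},{"xyz": [0,0,0],"angular": [0,0,0],"claw": 0.9}]}}

```text
t: 18.6
eef_pos: [0.5285, 0.0802, 0.0813]
ee_rot: [3.14, 0.664, -1.983]
force: [3.9, 3.2, -5.0]
width: 0.0119
gripper_force: 15.0
```

```bash
python3 -c "
from go import *
s=st(); print(S(s['eef_pos']),'F tool',Rt(s).T@s['force'])"
```

```text
t 18.6 p [0.5285 0.0802 0.0813] r [ 3.1403  0.6637 -1.9829] F [ 3.9  3.2 -5. ] w 0.0119 g 15.0
[-0.1578  0.0003  0.0813] F tool [-0.44235003 -2.26105058  6.71016104]
```

>>> {"api": "servo_tool", "payload": {"targets": [{"xyz": [0,0.15,0],"angular": [0,0,0],"claw": 0.9},{"xyz": [0,0.15,0],"angular": [0,0,0],"claw": 0.9},{"xyz": [0,0,0],"angular": [0,0,0],"claw": 0.9}]}}

```text
t: 18.9
eef_pos: [0.5268, 0.0809, 0.0813]
ee_rot: [-3.14, 0.663, -1.983]
force: [8.7, 4.4, -8.6]
width: 0.0123
gripper_force: 15.0
```

```bash
python3 -c "
from go import *
s=st(); print(S(s['eef_pos']),'F tool',Rt(s).T@s['force'])"
```

```text
t 18.9 p [0.5268 0.0809 0.0813] r [-3.1404  0.6634 -1.9826] F [ 8.7  4.4 -8.6] w 0.0123 g 15.0
[-0.1578  0.0021  0.0813] F tool [-0.59243532 -6.19668068 11.40784427]
```

>>> {"api": "servo_tool", "payload": {"targets": [{"xyz": [0,0.15,0],"angular": [0,0,0],"claw": 0.9},{"xyz": [0,0,0],"angular": [0,0,0],"claw": 0.9}]}}

```text
t: 19.1
eef_pos: [0.5268, 0.081, 0.0813]
ee_rot: [-3.138, 0.663, -1.982]
force: [13.0, 2.2, -11.3]
width: 0.0119
gripper_force: 15.0
```

```bash
python3 -c "
from go import *
s=st(); print(S(s['eef_pos']),'F tool',Rt(s).T@s['force'])
f=grab('wrist');b=grab('scene');A=cv2.resize(b['color'][140:240,260:400],(400,286),interpolation=cv2.INTER_CUBIC)
cv2.imwrite('pics/v7.png',np.hstack([A,cv2.resize(f['color'][100:384],(400,286))]))"
```

```text
t 19.1 p [0.5268 0.081  0.0813] r [-3.1377  0.6631 -1.9821] F [ 13.    2.2 -11.3] w 0.0119 g 15.0
[-0.1578  0.0022  0.0813] F tool [  1.29762876 -11.03581275  13.40994959]
```

View pics/v7.png

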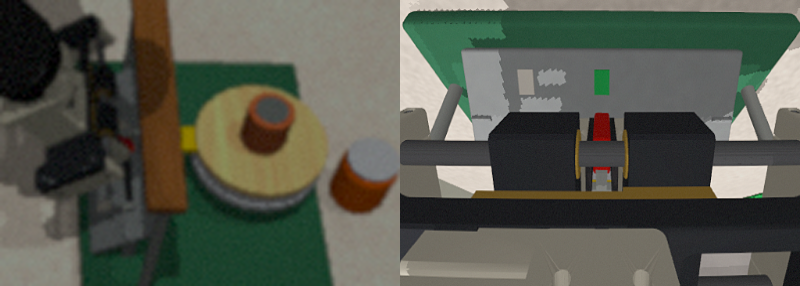

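The picture shows the red fin lined up with the green mark (602,82), and the force has risen to 11 N with no more motion, so it is at the end stop. I release and retract.

>>> {"api": "servo_tool", "payload": {"targets": [{"xyz": [0,-0.1,0],"angular": [0,0,0],"claw": 1.6},{"xyz": [0,0,0],"angular": [0,0,0],"claw": 2.5},{"xyz": [0,0,0],"angular": [0,0,0],"claw": 3.5},{"xyz": [0,0,0],"angular": [0,0,0],"claw": 4.5},{"xyz": [0,0,0],"angular": [0,0,0],"claw": 5},{"xyz": [0,0,0],"angular": [0,0,0],"claw": 5},{"xyz": [0,0,-0.7],"angular": [0,0,0],"claw": 5},{"xyz": [0,0,-1.5],"angular": [0,0,0],"claw": 5},{"xyz": [0,0,-2.5],"angular": [0,0,0],"claw": 5},{"xyz": [0,0,-2.5],"angular": [0,0,0],"claw": 5},{"xyz": [0,0,-2.5],"angular": [0,0,0],"claw": 5},{"xyz": [0,0,-2.5],"angular": [0,0,0],"claw": 5},{"xyz": [0,0,-2.5],"angular": [0,0,0],"claw": 5},{"xyz": [0,0,-1.5],"angular": [0,0,0],"claw": 5},{"xyz": [0,0,0],"angular": [0,0,0],"claw": 5},{"xyz": [0,0,0],"angular": [0,0,0],"claw": 5}]}}

```text
t: 20.8
eef_pos: [0.4855, -0.0105, 0.2095]
ee_rot: [-3.141, 0.664, -1.983]
force: [-0.2, 0.2, -0.7]
width: 0.0501
gripper_force: 0.0
```

```bash
python3 -c "
from m import *
from go import *
s=st(); f=grab('wrist','w8')
for y in(-.003,0.002): print(y,proj(f,W(-.155,y,.078)))
for x in blobs(f,(0,150,40),(6,255,255),20)[:2]: 
  r=cv2.boundingRect(x); print(r, S(onz(f,r[0]+r[2]/2-.5,r[1]+r[3]/2,.08)))
print('lug exp',proj(f,W(-.082,0,.084)),'seat',proj(f,W(0,0,.136)))"
```

```text
t 20.8 p [ 0.4855 -0.0105  0.2095] r [-3.141   0.6637 -1.9828] F [-0.2  0.2 -0.7] w 0.0501 g 0.0
-0.003 [252.12303605 179.51834154]
0.002 [256.54449193 179.52829082]
(252, 166, 11, 25) [-0.1593  0.0025  0.08  ]
lug exp [255.11829321 217.47589273] seat [255.19729762 277.26512694]
```

View pics/w8.png

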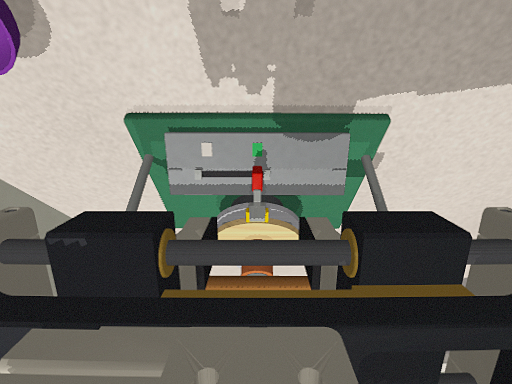

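The fin (257,178) is at its end stop by the green mark (257,148), and the bolt covers the middle of the yellow lug (257,215). The plate is seated and the tool is clear, so I hand in the job.

```bash
python3 -c "
from station import order
print(order.job_done())"
```

```text
the job is handed in; nothing more can be done
None
```

I handed the job in at about 21 s, and it returned no verdict: the plate sits home on the three balls and released, the red grip is at its end stop with the bolt over the lug, and the arm was kept clear of the jar, bowl and pot.

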